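# Shut and latch the sprung lid of the food-waste box

### The arm

A 6-joint arm with a two-finger parallel gripper is mounted at the origin on the work surface. World frame = base frame: x ahead of the robot, y to its left, z up, the work surface at z = 0. Lengths are in m, angles in rad, forces in N, time in s.
With the tool pointing down it reaches from about 0.425 to 0.95 m from the base axis. Payload 3.5 kg.
Tool frame: the origin (TCP) lies midway between the tips of the shut fingers; the grasp point (between the pads) lies 19 mm behind it; z points along the fingers, y is the line along which they close (so a half turn about z gives the same grasp; the last joint's range is limited). The gripper opens to 85 mm and grips with 20 to 120 N. Pads are 22 mm wide; open, the fingers measure 114 mm over their backs; the gripper's body (76 mm by 85 mm) begins 54 mm behind the grasp point. The pads swing forward as they close: fully open they stand 13 mm farther back than shut.
Start: joints at [-0.15, 0.286, 1.577, -0, 1.279, -0.15], TCP at [0.675, 0, 0.205] pointing down, gripper open.
Joint ranges: [-2.77, 2.77], [-0.9, 2.22], [0.21, 2.48], [-1.53, 4.67], [0.24, 2.81], [-2.84, 2.84]. Speed limits (rad/s): [2.79, 2.79, 3.14, 3.14, 3.14, 3.14].

### API

Orientations are given as a unit quaternion [x, y, z, w].
In Python, from plant import ctrl gives the robot as it stands.
- The arm moves only by the tool send_rows, never from a script. Its argument "series" is a list that holds one entry, the list of rows, each a list of 7 numbers: the shift along the tool's x, y, z in cm, then the turn, a rotation vector about the tool's x, y, z in rad, then the opening, from -1 (shut) to 1 (fully open). In form: [[[x, y, z, rx, ry, rz, jaw], ...]]. A call has 1 to 10 rows; each row shifts and turns the commanded pose from where the row before left it, along the tool's axes as they then stand; what a row does not reach is not made up. A row lasts 1/8 s, in which the tool goes at most 62.5 mm and 10.7 degrees, less where a joint would pass 70% of its speed; a pose out of reach is approached as far as the arm can. A call is refused whole if a number of a shift passes 6.25 or a number of a turn 0.188, either way. A call with a gripper value outside its range is refused whole. The fingers move at their own pace and stop on an object; "force" is the grip in N (left out, the last holds). Time passes only in rows, so rows that do not move let the fingers close. It gives the time, the measured TCP pose, the force, the opening and the grip force at its end, in the units of the state.
- ctrl.get_state(): the state, without advancing time (a new reading comes with each control period).
- ctrl.read_camera(name): name is "scene" or "side" or "wrist"; returns a dict with "img" (384x512x3 uint8, red, green, blue), "fx", "fy", "cx", "cy" (pixels), "R" (3x3) and "t" (3): a world point X has camera coordinates R X + t; the wrist camera has in their place "hand_eye" (4x4, takes a point from camera to tool coordinates, whose origin is the TCP and whose axes are the flange's). Camera axes: x right, y down, z forward; pixel columns grow to the right and rows downward; lengths in m; the calibration is good to about 2 mm. A picture is of the moment at which its call begins: read the wrist's pose just before it. There is no depth.
- ctrl.sign_off(): hands the job in; it is judged then, once.
The state is a dict: "time": time; "qpos": joint angles; "dq": joint speeds; "joint_efforts": joint torques, N m; "eef_pos": TCP position; "tcp_rot": TCP orientation; "contact_force": force on the tool from outside, world axes, zero at the start; "wrist_torque": the same for the moment, N m; "opening": opening from 0.0 (shut) to 1.0 (fully open); "finger_force": force on a finger pad.
Only numpy, scipy, OpenCV 4.12 (cv2) and the standard library are available. Lean on these libraries where they do the work, as an engineer would, in place of code of your own. Each camera call takes 0.05 s, during which the arm holds its last target. There are 200 camera calls.

### The job

Close the food-waste box by the sink: press its sprung lid right down on the seal and turn the wing knob clockwise, fully home to its stop, so that the hidden tongue swings behind the front frame edge and the lid stays shut when you let go. Leave the glasses and the other things around it standing where they are.

Things in the scene. Friction and masses are not known exactly. Their poses are not given: they have to be found in the camera images.
- box: Stainless food-waste box screwed to the worktop, 240 (its x) x 220 (its y) x 80 mm high, open top with an inward-turned frame edge all round. Origin: centre of its underside; +x points to the hinge side, -x to the front (towards the robot), z up. Its yaw varies by about 0.6 rad either way.
- lid (a joint): Angle (rad) of the flat steel lid, 244 x 224 x 6 mm, hinged at the back. 0 = pressed right down on the seal, a hard stop: it lies level, underside 83 mm high; grows as its front rises. A spring lifts it: unlatched it stands ajar at 0.2 to 0.3; pressing it to 0 takes 6 to 11 N down at the knob. Let go, it rises again, unless the tongue is behind the frame edge: then it rests at about 0.02.
- lid_hinge (a point): Middle of the lid's hinge line, which runs along the box's y axis: x = +112 mm, z = 83 mm in the box's frame. Axes as the box's. The lid's underside passes through it.
- wing (a joint): Angle (rad) of the wing knob on the lid. Grows clockwise seen from above, from 0 to a hard stop at 2.4, home: the long lobe then points square to the lid's front edge. Starts at 0.05 to 0.75 and stays where left. Turning takes about 0.1 N m. The tongue is clear of the frame edge below 1.2 and overlaps it above. Turned past 1.2 with the lid up, it lands on top of the edge and the lid cannot shut.
- wing_grip (a point): Grip point on the knob's turning axis, 28 mm above the lid's top face, 170 mm in front of the hinge. x along the long lobe, z along the axis away from the lid (tilts with it). Black plastic: round skirt 68 mm across, 6 mm high; above it an upright bar 12 mm thick, 6 to 40 mm above the lid, reaching 45 mm from the axis (long lobe) and 28 mm (short). Fingertips may press on the skirt.
- tongue_tip (a point): End of the hidden steel cam tongue, fixed to the knob under the lid and pointing the same way as the long lobe: 52 mm from the axis, 18 mm wide, 5 mm thick, its top 11 mm under the lid's underside. It can swing underneath (behind) the frame edge only while the lid is pressed to within about 0.015 rad of 0. Axes as point wing_grip.
- frame_edge (a point): Middle of the inner rim of the front frame edge, at its underside: a strip 4 mm thick and 28 mm deep at the top of the box's front wall; x = -88 mm, z = 76 mm in the box's frame. Axes as the box's.
- goblet: Stemmed drinking glass, 150 mm high, 74 mm across, beside the box on its left. Bystander. Origin under its centre.
- tumbler: Green glass tumbler, 90 mm high, 74 mm across, beside the box on its right. Bystander. Origin under its centre.
- soap: White washing-up bottle, 190 mm high, 64 mm across, right and behind the box. Bystander. Origin under its centre.
- brush: Flat brush with a wooden handle, 200 mm long, lying in front of the box, its x roughly across. Bystander. Origin at its middle, underneath, x along the brush.
- mug: White mug, 95 mm high, 82 mm across, towards the left side. Bystander. Origin under its centre.
- jar: Amber jar with a steel cap, 110 mm high, 80 mm across, towards the right side. Bystander. Origin under its centre.

How it is judged:
On the way, in this order (a step that is already met when the one before it is completed fails the run):
1. the lid is pressed down onto the frame (value of joint lid below 0.03 rad), for 0.1 s.
2. the wing knob is turned home with the lid down (value of joint wing above 2.2 rad and value of joint lid below 0.04 rad), for 0.2 s.
At the end, for the whole second after the job is handed in: The wing knob stands at home, over 2.2 rad of its 2.4 rad, and the released lid stays shut and still, below 0.04 rad (about 8 mm at its front edge), held by the tongue behind the frame edge. No bystander has been moved by more than 30 mm or tipped (all of step 2 and velocity of joint each of lid, wing below 0.05 rad/s); the robot touches nothing.
It fails at once if a glass is knocked away or tipped (distance of any of goblet, tumbler from where it was at the start of the episode above 0.03 m or angle between any of goblet, tumbler's own z axis and vertical above 0.4 rad).
It fails at once if another bystander is knocked away or tipped (distance of any of soap, brush, mug, jar from where it was at the start of the episode above 0.03 m or angle between any of soap, brush, mug, jar's own z axis and vertical above 0.4 rad).
It also fails if it takes over 54 s, if anything falls off the work surface, if the arm or the gripper's body presses on something with over 40 N, if the wrist force passes 120 N, or if a joint passes its speed limit or range.

## Working session

There is one attempt and no reset: what is moved stays moved. The work goes in short steps, Python scripts to look and compute and a tool call to move; the robot and the scene stay as the last step left them, time stands still between calls to the robot, and variables do not carry over. Pictures are saved under pics/ and viewed, at most 10 in all, crops included, and the job is handed in when it is done.

Besides the shell and the picture viewer there is one more tool, called after "Emit:" by a JSON object that holds its "name" and its "arguments", one argument or row to a line. send_rows: Moves the arm, as the interface text tells. Its arguments: {"type":"object","properties":{"series":{"type":"array"},"force":{"type":"number"}},"required":["series"]}

```bash
ls; mkdir -p pics; python3 - <<'E'
from plant import ctrl
import cv2,json,numpy as np,pickle
s=ctrl.get_state();print(s)
D={}
for n in("scene","side","wrist"):
    c=ctrl.read_camera(n);D[n]=c
    cv2.imwrite(f"pics/{n}0.png",c["img"][:,:,::-1])
    print(n,{k:np.round(v,4).tolist() for k,v in c.items() if k!="img"})
pickle.dump(D,open("c0.pkl","wb"))
cv2.imwrite("pics/ss0.png",np.vstack([D["scene"]["img"],]) [:,:,::-1])
E
```

```text
pics
{'time': 0.0, 'qpos': array([-1.49997208e-01,  2.87188271e-01,  1.57818891e+00,  1.49622720e-05,
        1.27858702e+00, -1.49981889e-01]), 'dq': array([ 2.74544488e-03,  7.59296762e-04, -5.17348406e-04,  1.00933657e-03,
        1.46138894e-03, -6.85391554e-05]), 'joint_efforts': array([-1.79628755e-04, -4.05981302e+01, -2.92628127e+01, -1.54224781e-04,
        5.81841552e-03,  3.74769741e-06]), 'eef_pos': array([6.74279368e-01, 1.44385106e-04, 2.03425726e-01]), 'tcp_rot': array([ 7.07113230e-01,  7.07099338e-01, -6.98002622e-04, -9.58598502e-04]), 'contact_force': array([-0.65203467, -0.21024544,  0.41067015]), 'wrist_torque': array([0.02128104, 0.03209595, 0.0184544 ]), 'finger_force': 0.0, 'opening': 0.999812481516809}
scene {'fx': 420.7217, 'fy': 420.7217, 'cx': 253.548, 'cy': 190.5276, 'R': [[-0.6816, 0.7315, -0.0174], [0.4575, 0.4075, -0.7904], [-0.5711, -0.5467, -0.6124]], 't': [0.4115, -0.1819, 1.674]}
side {'fx': 482.9502, 'fy': 482.9502, 'cx': 254.2135, 'cy': 194.9386, 'R': [[-0.9977, -0.0668, -0.0145], [-0.039, 0.7296, -0.6828], [0.0562, -0.6806, -0.7305]], 't': [0.5491, 0.0803, 1.1955]}
wrist {'fx': 337.986, 'fy': 337.986, 'cx': 259.7352, 'cy': 190.5728, 'hand_eye': [[-0.0004, -0.9451, -0.3267, 0.084], [1.0, -0.0003, -0.0001, 0.0008], [0.0, -0.3267, 0.9451, -0.1683], [0.0, 0.0, 0.0, 1.0]]}
```

View pics/scene0.png

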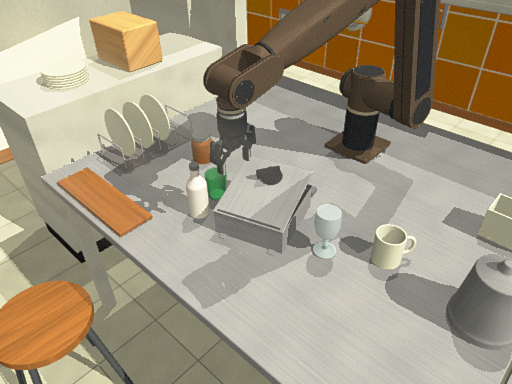

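View pics/side0.png

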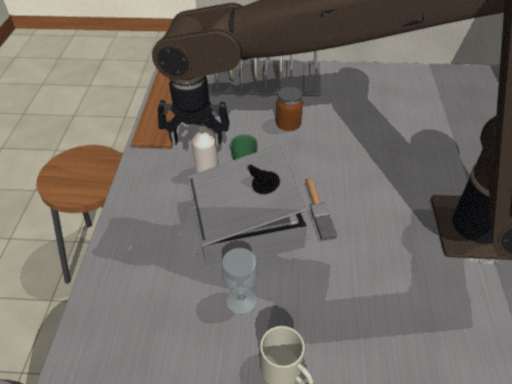

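View pics/wrist0.png

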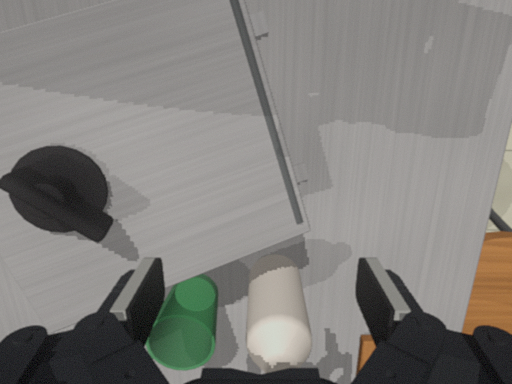

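```bash
cat > h.py <<'E'
import numpy as np,cv2,pickle
from scipy.spatial.transform import Rotation as Ro
def pose(c,s=None):
    """camera centre and cam->world rotation"""
    if "R" in c:
        R=np.array(c["R"]);return -R.T@np.array(c["t"]),R.T
    H=np.array(c["hand_eye"]);T=Ro.from_quat(s["tcp_rot"]).as_matrix()
    return s["eef_pos"]+T@H[:3,3],T@H[:3,:3]
def ray(c,p,s=None):
    o,A=pose(c,s);d=A@np.array([(p[0]-c["cx"])/c["fx"],(p[1]-c["cy"])/c["fy"],1]);return o,d/np.linalg.norm(d)
def onz(c,p,z,s=None):
    o,d=ray(c,p,s);return o+d*(z-o[2])/d[2]
def tri(rays):
    A=sum(np.eye(3)-np.outer(d,d) for o,d in rays);b=sum((np.eye(3)-np.outer(d,d))@o for o,d in rays)
    X=np.linalg.solve(A,b);return X,[np.linalg.norm((np.eye(3)-np.outer(d,d))@(X-o)) for o,d in rays]
def proj(c,X,s=None):
    o,A=pose(c,s);v=A.T@(np.array(X)-o);return np.array([c["cx"]+c["fx"]*v[0]/v[2],c["cy"]+c["fy"]*v[1]/v[2]])
E
python3 - <<'E'
import cv2,pickle,numpy as np
D=pickle.load(open("c0.pkl","rb"))
f=lambda n,x,y,w,h,W,H:cv2.resize(D[n]["img"][y:y+h,x:x+w,::-1],(W,H),interpolation=cv2.INTER_CUBIC)
a=f("side",180,135,140,125,560,500)
b=f("scene",205,150,120,100,240*1,200)
cv2.imwrite("pics/crop1.png",np.hstack([a,np.vstack([b,np.zeros((300,240,3),np.uint8)])]))
for n in D:
    m=(D[n]["img"].max(2)<45).astype(np.uint8)
    k,l,st,ce=cv2.connectedComponentsWithStats(m)
    for i in range(1,k):
        if 80<st[i,4]<9000: print(n,st[i],ce[i].round(1))
E
```

```text
scene [ 342  110   37   41 1038] [358.7 131. ]
scene [ 46 224  39  39 199] [ 67.4 245.8]
scene [ 97 238  15  14 113] [102.9 244.1]
side [ 431    0   81  254 5380] [481.3 159.6]
side [158  47  31  29 628] [172.5  61.2]
side [240  46  34  14 112] [251.4  54.9]
side [ 158   76   71   67 1991] [192.7 110. ]
side [249 165  30  29 553] [263.4 180.3]
side [220 214  85  28 278] [269.  229.7]
side [502 229  10  24 171] [507.3 240.9]
wrist [   8  162  104   79 2709] [ 66.  195.1]
wrist [ 33 205  44  26 160] [ 56.2 219.1]
wrist [ 352  264  160  120 8608] [428.2 347.5]
wrist [ 186  369  149   15 1496] [259.1 377.3]
```

View pics/crop1.png

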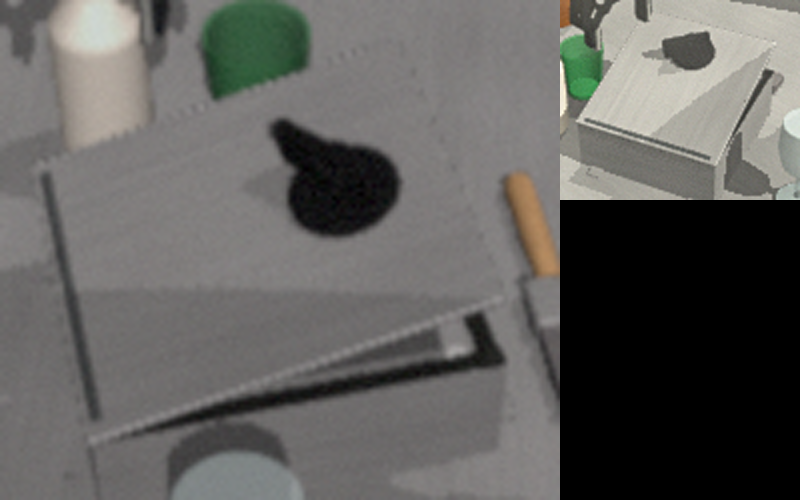

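```bash
cat > m.py <<'E'
from h import *
D=pickle.load(open("c0.pkl","rb"))
s=dict(eef_pos=np.array([.674279,.000144,.203426]),tcp_rot=np.array([.7071132,.7070993,-.000698,-.0009586]))
S,W,C=D["side"],D["wrist"],D["scene"]
br,bl,fl,fr=[(190.5,176.2),(203,245.2),(305,209.5),(280.5,145.5)]
B=[onz(S,p,.087) for p in(br,bl)]
print("side back corners",B[0].round(4),B[1].round(4),np.linalg.norm(B[1]-B[0]))
y=(B[1]-B[0])[:2];psi=np.arctan2(-y[0],y[1]);print("psi",psi)
for z in(.13,.14,.15):
    F=[onz(S,p,z) for p in(fr,fl)];print(z,[f.round(4).tolist() for f in F],np.linalg.norm(F[0]-F[1]),np.linalg.norm((F[0]+F[1]-B[0]-B[1])/2))
wl=[onz(W,p,.088,s) for p in((234,0),(299,222))];d=wl[0]-wl[1];print("wrist line",[w.round(4).tolist() for w in wl],np.arctan2(-d[0],d[1]))
print("wrist corner",onz(W,(308,230),.087,s).round(4))
# scene back corners (crop scale 2)
for p in((205+582/2-280,150+61),(0,0)):pass
print("scene br,bl",onz(C,(205+(582-560)/2,150+121/2),.087).round(4),onz(C,(205+(713-560)/2,150+160/2),.087).round(4))
E
python3 m.py
```

```text
side back corners [ 0.7127 -0.0549  0.087 ] [0.6514 0.1575 0.087 ] 0.22109859127715298
psi 0.28109421275596486
0.13 [[0.4909, -0.1332, 0.13], [0.4303, 0.0788, 0.13]] 0.22051058638294072 0.2388214814821296
0.14 [[0.4908, -0.1217, 0.14], [0.431, 0.0877, 0.14]] 0.21777492685962088 0.2374383122141169
0.15 [[0.4907, -0.1103, 0.15], [0.4316, 0.0965, 0.15]] 0.21503926733630102 0.2369067302741775
wrist line [[0.6557, 0.136, 0.088], [0.7108, -0.0444, 0.088]] 0.296383352287907
wrist corner [ 0.7196 -0.053   0.087 ]
scene br,bl [ 0.7157 -0.0444  0.087 ] [0.6513 0.1523 0.087 ]
```

```bash
cat >> m.py <<'E'
print("--knob")
print(tri([ray(W,(58,189),s),ray(S,(266.2,182.5))]))
print(onz(W,(58,189),.132,s),onz(S,(266.2,182.5),.132))
# skirt via ellipse of wrist mask in hull parts: long-lobe tip (top z+.04) 
print("lobe tip tri wrist/side",tri([ray(W,(103,236),s),ray(S,(180+283/4,135+126/4))]))
E
python3 m.py|sed -n '/knob/,$p'
```

```text
--knob
(array([0.52106705, 0.00075051, 0.1298706 ]), [np.float64(0.0012240843373163798), np.float64(0.0012240843373165255)])
[0.52354904 0.00244452 0.132     ] [0.52030699 0.00143055 0.132     ]
lobe tip tri wrist/side (array([ 0.5593707 , -0.02907476,  0.15042563]), [np.float64(0.0018785532071111013), np.float64(0.0018785532071111766)])
```

Emit:
{"name": "send_rows", "arguments": {
  "series": [
    [[0,0,-3,0,0,0,1],[0,-5,0,0,0,0,1],[0,-5,0,0,0,0,1],[0,-5,0,0,0,0,1],[0,0,0,0,0,-0.18,1],[0,0,0,0,0,-0.18,1],[0,0,0,0,0,-0.18,1],[0,0,0,0,0,-0.18,1],[0,0,0,0,0,-0.12,1],[0,0,0,0,0,0,1]]
  ]
}}

```text
time: 1.4
eef_pos: [0.5247, 0.0001, 0.2345]
tcp_rot: [0.358, 0.934, -0.0, -0.0]
contact_force: [0.6, 0.3, -0.0]
opening: 0.997
finger_force: 0.0
```

```bash
python3 - <<'E'
from h import *
from plant import ctrl
s=ctrl.get_state();c=ctrl.read_camera("wrist");S=ctrl.read_camera("side")
pickle.dump((s,c,S),open("c1.pkl","wb"))
print(s["qpos"].round(3),s["eef_pos"].round(4),Ro.from_quat(s["tcp_rot"]).as_matrix().round(4),s["contact_force"])
cv2.imwrite("pics/w1.png",c["img"][:,:,::-1])
E
```

```text
[-0.193 -0.071  1.91   0.     1.303 -1.032] [5.247e-01 1.000e-04 2.345e-01] [[-7.437e-01  6.685e-01 -6.000e-04]
 [ 6.685e-01  7.437e-01  1.000e-04]
 [ 6.000e-04 -3.000e-04 -1.000e+00]] [ 0.57480089  0.3329852  -0.04596127]
```

View pics/w1.png

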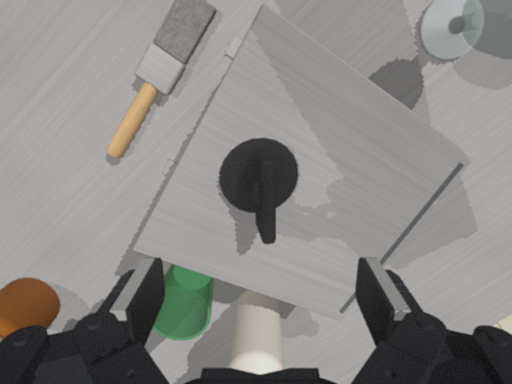

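```bash
python3 - <<'E'
from h import *
s,c,S=pickle.load(open("c1.pkl","rb"))
g=c["img"].max(2);m=(g<50).astype(np.uint8)
k,l,st,ce=cv2.connectedComponentsWithStats(m)
i=l[176,240];print(st[i])
ct=max(cv2.findContours((l==i).astype(np.uint8),0,cv2.CHAIN_APPROX_NONE)[0],key=len)[:,0]
e=cv2.fitEllipse(ct[ct[:,1]<200]);print("skirt ellipse",e)
low=[(y,*(np.where(l[y]==i)[0][[0,-1]])) for y in range(214,245,4)];print("bar cols",low)
for y in(170,180,190,200): print(y,g[y,235:300:2])
# side skirt
g2=S["img"].max(2);l2=cv2.connectedComponentsWithStats((g2<45).astype(np.uint8))[1];j=l2[182,268]
q=max(cv2.findContours((l2==j).astype(np.uint8),0,cv2.CHAIN_APPROX_NONE)[0],key=len)[:,0]
e2=cv2.fitEllipse(q[(q[:,0]>262)|(q[:,1]>182)]);print("side",e2)
X,r=tri([ray(c,e[0],s),ray(S,e2[0])]);print("skirt",X.round(4),r)
for z in(.125,.13,.135):print(z,onz(c,e[0],z,s).round(4))
bl,br=(467,163),(341,317);B=[onz(c,p,.087,s) for p in(bl,br)];d=B[0]-B[1]
print([b.round(4) for b in B],np.linalg.norm(d),"psi",np.arctan2(-d[0],d[1]))
sf=[(305,209.5),(280.5,145.5)];F=[tri([ray(c,p,s),ray(S,p2)]) for p,p2 in zip([(263,7),(135,247)],sf)];print("front",F)
print("tip", [onz(c,p,.15,s).round(4) for p in((268,242),(266,242))])
E
```

```text
[ 232  148   59   91 1976]
skirt ellipse ((260.7508544921875, 179.91827392578125), (47.401302337646484, 51.08644485473633), 157.23260498046875)Traceback (most recent call last):
  File "<stdin>", line 8, in <module>
IndexError: index 0 is out of bounds for axis 0 with size 0
```

```bash
python3 - <<'E'
from h import *
s,c,S=pickle.load(open("c1.pkl","rb"))
g=c["img"].max(2);m=(g<75).astype(np.uint8)
k,l,st,ce=cv2.connectedComponentsWithStats(m)
i=l[176,240];print(st[i])
ct=max(cv2.findContours((l==i).astype(np.uint8),0,cv2.CHAIN_APPROX_NONE)[0],key=len)[:,0]
e=cv2.fitEllipse(ct[ct[:,1]<200]);print("skirt ellipse",e)
for y in range(214,245,5):
    w=np.where(l[y]==i)[0];print(y,w[[0,-1]] if len(w) else None)
for y in(165,185): print(y,g[y,235:300:2])
g2=S["img"].max(2);l2=cv2.connectedComponentsWithStats((g2<60).astype(np.uint8))[1];j=l2[182,268]
q=max(cv2.findContours((l2==j).astype(np.uint8),0,cv2.CHAIN_APPROX_NONE)[0],key=len)[:,0]
e2=cv2.fitEllipse(q[(q[:,0]>264)|(q[:,1]>184)]);print("side",e2)
X,r=tri([ray(c,e[0],s),ray(S,e2[0])]);print("skirt",X.round(4),r)
for z in(.125,.13,.135):print(z,onz(c,e[0],z,s).round(4))
bl,br=(467,163),(341,317);B=[onz(c,p,.087,s) for p in(bl,br)];d=B[0]-B[1]
print([b.round(4) for b in B],np.linalg.norm(d),"psi",np.arctan2(-d[0],d[1]))
sf=[(305,209.5),(280.5,145.5)];F=[tri([ray(c,p,s),ray(S,p2)]) for p,p2 in zip([(263,7),(135,247)],sf)];print("front",F)
print("tip", onz(c,(268,242),.15,s).round(4))
E
```

```text
[ 220  139   78  105 5017]
skirt ellipse ((258.23699951171875, 175.20675659179688), (71.49724578857422, 78.1004409790039), 61.9006233215332)
214 [256 274]
219 [256 274]
224 [256 274]
229 [258 274]
234 [261 274]
239 [262 274]
244 None
165 [ 56  53  51  50  51  48  46  42  42  45  37  43  49  46  52  53  52  54
  55  49  49  54  48  56  54  53  54  53  53  56  51  94 158]
185 [ 58  45  45  44  43  48  41  44  42  39  57  46  41  50  43  50  47  52
  51  44  46  50  52  46  54  53  52  53  52  52  81 151 166]
side ((265.26416015625, 182.27743530273438), (21.0042781829834, 27.240385055541992), 73.2867202758789)
skirt [0.5219 0.0016 0.1325] [np.float64(0.0005858064672721777), np.float64(0.0005858064672723462)]
0.125 [5.23e-01 2.00e-04 1.25e-01]
0.13 [0.5219 0.0012 0.13  ]
0.135 [0.5208 0.0023 0.135 ]
[array([0.6562, 0.1499, 0.087 ]), array([ 0.7183, -0.0498,  0.087 ])] 0.20918048550301316 psi 0.30148896344333526
front [(array([0.43133414, 0.08707925, 0.13928322]), [np.float64(0.0004130255100494574), np.float64(0.0004130255100493309)]), (array([ 0.49300453, -0.11448782,  0.14745593]), [np.float64(0.0024034024700642087), np.float64(0.002403402470064234)])]
tip [ 0.5662 -0.0276  0.15  ]
```

Emit:
{"name": "send_rows", "arguments": {
  "series": [
    [[0.34,0.1,2,0,0,0,-0.2],[0,0,2,0,0,0,-0.2],[0,0,0,0,0,0,-0.2],[0,0,0,0,0,0,-0.2]]
  ]
}}

```text
time: 2.0
eef_pos: [0.5231, 0.0031, 0.1947]
tcp_rot: [0.357, 0.934, -0.0, -0.0]
contact_force: [0.3, 0.0, 0.0]
opening: 0.402
finger_force: 0.0
```

```bash
python3 - <<'E'
from h import *
from plant import ctrl
s=ctrl.get_state();c=ctrl.read_camera("wrist")
print(s["eef_pos"].round(4),s["opening"],s["contact_force"])
cv2.imwrite("pics/w2.png",c["img"][:,:,::-1])
E
```

```text
[0.5231 0.0031 0.1947] 0.40187847021261547 [0.34280726 0.04338086 0.04161368]
```

View pics/w2.png

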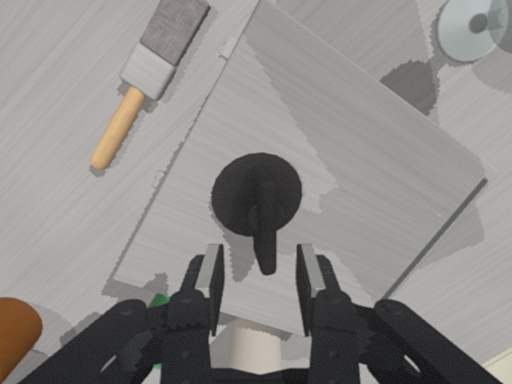

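Emit:
{"name": "send_rows", "arguments": {
  "series": [
    [[0,0,2,0,0,0,-0.2],[0,0,2,0,0,0,-0.2],[0,0,1.2,0,0,0,-0.2],[0,0,0,0,0,0,-0.2]]
  ]
}}

```text
time: 2.55
eef_pos: [0.5228, 0.0031, 0.1424]
tcp_rot: [0.357, 0.934, -0.0, -0.001]
contact_force: [-0.7, -0.0, 0.4]
opening: 0.399
finger_force: 0.0
```

Emit:
{"name": "send_rows", "arguments": {
  "series": [
    [[0,0,0.6,0,0,0,-0.2],[0.05,-0.1,0.6,0,0,0,-0.2],[0.05,-0.1,0.6,0,0,0,-0.2],[0.05,-0.1,0.6,0,0,0,-0.2],[0.05,-0.1,0.6,0,0,0,-0.2],[0,0,0,0,0,0,-0.2]]
  ]
}}

```text
time: 3.3
eef_pos: [0.5185, 0.0014, 0.1122]
tcp_rot: [0.357, 0.934, -0.0, -0.001]
contact_force: [-0.3, -0.2, -0.8]
opening: 0.398
finger_force: 0.0
```

Emit:
{"name": "send_rows", "arguments": {
  "series": [
    [[0.05,-0.12,0.5,0,0,0,-0.2],[0.05,-0.12,0.5,0,0,0,-0.2],[0.04,-0.1,0.4,0,0,0,-0.2],[0,0,0,0,0,0,-0.2]]
  ]
}}

```text
time: 3.8
eef_pos: [0.5157, -0.0001, 0.0986]
tcp_rot: [0.357, 0.934, 0.0, 0.0]
contact_force: [0.5, 2.1, 1.2]
opening: 0.402
finger_force: 0.9
```

```bash
python3 - <<'E'
from h import *
from plant import ctrl
s=ctrl.get_state();c=ctrl.read_camera("wrist");S=ctrl.read_camera("side")
print(s["eef_pos"].round(4),s["opening"],s["contact_force"],s["wrist_torque"])
cv2.imwrite("pics/w3.png",np.hstack([cv2.resize(S["img"][120:270,150:350],(400,300)),cv2.resize(c["img"],(400,300))])[:,:,::-1])
E
```

```text
[ 5.157e-01 -1.000e-04  9.860e-02] 0.4024664280876779 [0.52844592 2.09803271 1.23556503] [ 0.21217367 -0.06373093  0.0069234 ]
```

View pics/w3.png

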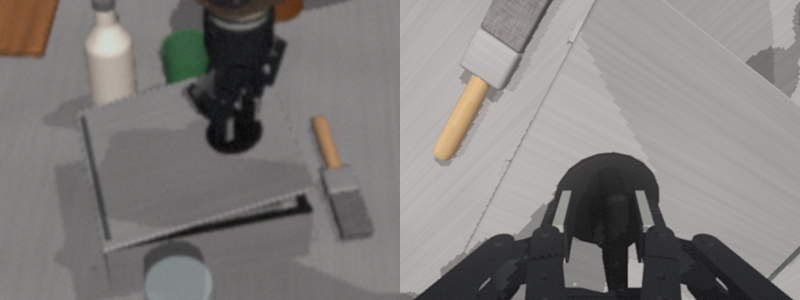

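```bash
python3 - <<'E'
from h import *
from plant import ctrl
D=pickle.load(open("c0.pkl","rb"));S=D["side"]
p=.296;u=np.array([np.cos(p),np.sin(p),0]);v=np.array([-np.sin(p),np.cos(p),0]);H=np.array([.6777,.0492,.083])
for t in(0,.05,.1,.15,.2,.25):
    f=lambda a,y,h:H+u*(-a*np.cos(t)+h*np.sin(t))+v*y+np.array([0,0,a*np.sin(t)+h*np.cos(t)])
    print(t,proj(S,f(.234,.112,.006)).round(1),proj(S,f(.17,0,.012)).round(1),(f(.17,0,.012)).round(4))
img=ctrl.read_camera("side")["img"];np.save("s3.npy",img)
# front-left corner: bright lid edge columns near 306
g=img.astype(int).mean(2)
for x in(296,300,303):print(x,g[198:228,x].round().astype(int))
g0=S["img"].astype(int).mean(2)
for x in(296,300,303):print(x,g0[198:228,x].round().astype(int))
E
```

```text
0 [307.9 224.7] [268.4 192.9] [ 5.151e-01 -4.000e-04  9.500e-02]
0.05 [308.  221.4] [268.1 190.5] [ 5.159e-01 -2.000e-04  1.035e-01]
0.1 [307.9 218.2] [267.6 188.1] [5.171e-01 2.000e-04 1.119e-01]
0.15 [307.4 214.9] [266.9 185.8] [0.5186 0.0007 0.1203]
0.2 [306.8 211.7] [266.1 183.5] [0.5206 0.0013 0.1285]
0.25 [305.8 208.5] [265.  181.2] [0.523  0.002  0.1367]
296 [121 123 120 114 109 106 109 108 107 107 105 110 112 109 109 106 109 113
 135 131 117 108 108 112 115  87  42  25  27  57]
300 [123 127 127 124 115 111 112 107 106 106 111 109 106 108 108 111 112 131
 126  80  36  22  22  24  18  21  24  23  41  87]
303 [132 132 130 130 126 115 115 112 109 110 110 109 107 109 110 111 134 137
 126 114  99  85  69  41  25  26  32  32  55  93]
296 [120 124 122 118 119 122 124 123 122 120 120 114 111 114 129 107  63  62
  78 103 112 120 121 130 137 104  47  24  28  55]
300 [124 124 121 123 122 124 127 123 120 123 121 117 125 128 101  67  42  36
  26  29  27  28  27  25  19  27  24  30  38  86]
303 [126 128 121 121 127 126 124 120 123 122 126 136 135 116 117 125 127 126
 122 116  98  85  66  45  35  35  37  37  59  92]
```

Emit:
{"name": "send_rows", "arguments": {
  "series": [
    [[0,0,0,0,0,0,-0.35],[0,0,0,0,0,0,-0.5],[0,0,0,0,0,0,-0.5],[0,0,0,0,0,0,-0.5]]
  ],
  "force": 30
}}

```text
time: 4.45
eef_pos: [0.5178, 0.0018, 0.0992]
tcp_rot: [0.358, 0.934, 0.003, 0.002]
contact_force: [6.7, 7.8, -1.0]
opening: 0.255
finger_force: 5.2
```

```bash
cat > lid.py <<'E'
from h import *
from plant import ctrl
D=pickle.load(open("c0.pkl","rb"))
g0=D["side"]["img"].astype(float).mean(2);I=ctrl.read_camera("side")["img"];g=I.astype(float).mean(2)
# lid's lower-left edge: bright-to-dark step, rows per column
def edge(g,x):
    c=cv2.GaussianBlur(g,(1,5),0)[185:235,x];return 185+np.argmin(np.diff(c)[:])
print([(x,edge(g0,x),edge(g,x)) for x in range(270,304,4)])
s=ctrl.get_state();print(s["eef_pos"].round(4),s["contact_force"].round(1),s["opening"],s["finger_force"])
cv2.imwrite("pics/l%d.png"%(s["time"]*100),cv2.resize(I[120:270,180:340],(800,600),interpolation=cv2.INTER_CUBIC)[:,:,::-1])
E
python3 lid.py; ls pics
```

```text
[(270, np.int64(228), np.int64(227)), (274, np.int64(227), np.int64(227)), (278, np.int64(226), np.int64(226)), (282, np.int64(225), np.int64(225)), (286, np.int64(224), np.int64(224)), (290, np.int64(224), np.int64(224)), (294, np.int64(223), np.int64(223)), (298, np.int64(212), np.int64(217)), (302, np.int64(216), np.int64(217))]
[0.5178 0.0018 0.0992] [ 6.9  8.1 -0.2] 0.25474574664905636 5.1755024353042245
crop1.png
l450.png
scene0.png
side0.png
ss0.png
w1.png
w2.png
w3.png
wrist0.png
```

View pics/l450.png

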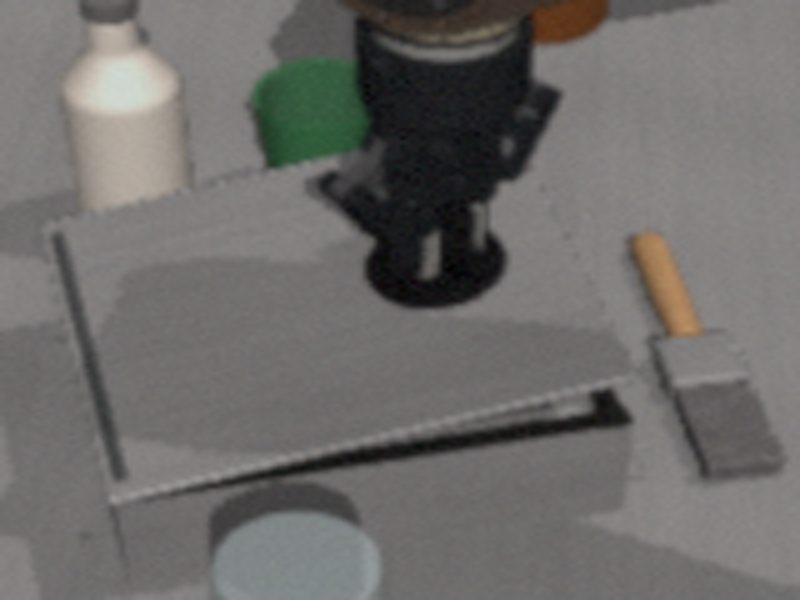

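Emit:
{"name": "send_rows", "arguments": {
  "series": [
    [[0,0.2,0,0,0,0,-0.35],[0,0,0.4,0,0,0,-0.35],[0,0,0.4,0,0,0,-0.35],[0,0,0,0,0,0,-0.35]]
  ]
}}

```text
time: 5.0
eef_pos: [0.5161, 0.001, 0.0901]
tcp_rot: [0.357, 0.934, -0.001, -0.001]
contact_force: [-1.4, 0.4, 4.1]
opening: 0.323
finger_force: 1.7
```

```bash
python3 lid.py
```

```text
[(270, np.int64(228), np.int64(227)), (274, np.int64(227), np.int64(227)), (278, np.int64(226), np.int64(226)), (282, np.int64(225), np.int64(225)), (286, np.int64(224), np.int64(224)), (290, np.int64(224), np.int64(224)), (294, np.int64(223), np.int64(223)), (298, np.int64(212), np.int64(220)), (302, np.int64(216), np.int64(219))]
[0.5163 0.001  0.0903] [-1.4 -0.3  3.7] 0.3253149407411455 1.6430380102247
```

Emit:
{"name": "send_rows", "arguments": {
  "series": [
    [[0,-0.1,0.4,0,0,0,-0.35],[0,-0.1,0.4,0,0,0,-0.35],[0,0,0,0,0,0,-0.5],[0,0,0,0,0,0,-0.6],[0,0,0,0,0,0,-0.6]]
  ]
}}

```text
time: 5.68
eef_pos: [0.5165, 0.0003, 0.0832]
tcp_rot: [0.357, 0.934, 0.001, 0.001]
contact_force: [0.4, 3.3, 3.3]
opening: 0.201
finger_force: 4.0
```

```bash
python3 lid.py|tail -1; python3 - <<'E'
from h import *
from plant import ctrl
g=ctrl.read_camera("side")["img"].astype(float).mean(2)
for x in(290,294,298,302,304):print(x,g[208:232,x].astype(int))
E
```

```text
[5.165e-01 3.000e-04 8.330e-02] [1.4 4.4 3.9] 0.20250781991214986 4.0636303325300105
290 [108 105 108 105 106 109 107 107 111 108 109 107 106 109 121 121  88  40
  21  29  56  94 109 113]
294 [109 108 106 108 108 104 107 110 111 110 106 108 110 119 121  92  41  24
  21  39  87 110 111 112]
298 [115 108 108 108 105 107 107 107 106 108 108 112 118 123  91  50  31  27
  34  80 107 113 110 112]
302 [122 118 112 108 109 109 110 108 109 108 110 118 121  91  40  30  27  30
  54  92 109 111 109 112]
304 [128 122 126 117 110 111 109 110 110 109 113 129 133  93  52  36  27  33
  66  97 108 107 109 108]
```

Emit:
{"name": "send_rows", "arguments": {
  "series": [
    [[0,0,0.4,0,0,0,-0.6],[0,0,0.3,0,0,0,-0.6],[0,0,0.3,0,0,0,-0.6],[0,0,0,0,0,0,-0.6]]
  ]
}}

```text
time: 6.28
eef_pos: [0.5152, -0.0002, 0.0729]
tcp_rot: [0.357, 0.934, -0.0, -0.001]
contact_force: [-2.0, 2.8, 6.1]
opening: 0.198
finger_force: 3.1
```

```bash
python3 - <<'E'
from h import *
from plant import ctrl
g=ctrl.read_camera("side")["img"].astype(float).mean(2)
for x in(290,294,298,302,304):print(x,g[212:232,x].astype(int))
s=ctrl.get_state();print(s["eef_pos"],s["contact_force"],s["wrist_torque"])
E
```

```text
290 [105 104 107 107 103 105 106 106 108 106 108 109 110 118 120  86  61  92
 108 111]
294 [107 107 108 106 106 107 105 106 110 106 105 109 113 118  94  53  85 110
 112 110]
298 [118 109 108 108 107 106 107 107 107 106 108 112 124 102  57  82 105 113
 111 110]
302 [133 125 115 108 109 108 109 107 109 107 110 125 116  69  55  91 110 110
 111 111]
304 [114 112 120 117 112 111 109 108 107 109 118 120  90  48  65  98 108 110
 110 109]
[ 5.15247179e-01 -2.29356722e-04  7.30188467e-02] [-2.16673817  2.204668    5.95853   ] [ 0.3820561   0.33768722 -0.11206556]
```

Emit:
{"name": "send_rows", "arguments": {
  "series": [
    [[0,0,0.3,0,0,0,-0.6],[0,0,0.3,0,0,0,-0.6],[0,0,0,0,0,0,-0.6]]
  ]
}}

```text
time: 6.7
eef_pos: [0.515, -0.0003, 0.0686]
tcp_rot: [0.357, 0.934, -0.001, -0.002]
contact_force: [-6.0, 1.8, 14.7]
opening: 0.198
finger_force: 7.4
```

Emit:
{"name": "send_rows", "arguments": {
  "series": [
    [[0,0,0,0,0,0,-0.8],[0,0,0,0,0,0,-1],[0,0,0,0,0,0,-1],[0,0,0,0,0,0,-1]]
  ],
  "force": 40
}}

```text
time: 7.2
eef_pos: [0.516, -0.0004, 0.0688]
tcp_rot: [0.357, 0.934, -0.0, 0.0]
contact_force: [-4.7, 2.7, 13.4]
opening: 0.135
finger_force: 45.7
```

```bash
python3 - <<'E'
from h import *
from plant import ctrl
g=ctrl.read_camera("side")["img"].astype(float).mean(2)
for x in(290,294,298,302,304):print(x,g[212:232,x].astype(int))
s=ctrl.get_state();c=ctrl.read_camera("wrist");print(s["eef_pos"],s["contact_force"],s["wrist_torque"],s["qpos"])
cv2.imwrite("pics/w5.png",c["img"][:,:,::-1])
E
```

```text
290 [113 107 108 106 107 105 104 105 105 107 106 109 105 109 109 125 117 106
 113 114]
294 [121 116 113 106 105 105 106 105 107 107 105 109 107 109 125 116 103 113
 113 110]
298 [122 124 119 111 105 106 108 109 109 107 108 106 112 125 129 113 107 110
 109 110]
302 [124 122 126 127 114 108 109 108 108 106 105 110 118 122  99  94 110 110
 109 108]
304 [126 127 122 121 120 111 112 107 108 109 105 108 125 116  91  99 108 112
 112 107]
[ 5.16012265e-01 -4.35953453e-04  6.87979347e-02] [-4.76562864  3.22712971 13.77351266] [0.42090129 0.7613494  0.02251406] [-1.97355390e-01  9.62620163e-02  2.06672694e+00 -6.53222630e-04
  9.78649158e-01 -1.03742457e+00]
```

View pics/w5.png

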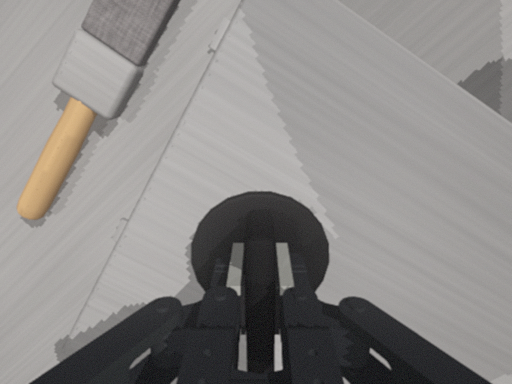

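Emit:
{"name": "send_rows", "arguments": {
  "series": [
    [[0.05,0,0.15,0,0,0,-1],[0,0,0,0,0,0.15,-1],[0,0,0,0,0,0.15,-1],[0,0,0,0,0,0.15,-1],[0,0,0,0,0,0.15,-1],[0,0,0,0,0,0,-1]]
  ],
  "force": 50
}}

```text
time: 8.05
eef_pos: [0.5162, -0.0004, 0.0687]
tcp_rot: [0.618, 0.786, -0.0, 0.0]
contact_force: [-7.1, 1.7, 19.6]
opening: 0.131
finger_force: 54.4
```

```bash
cat > st.py <<'E'
from h import *
from plant import ctrl
s=ctrl.get_state();R=Ro.from_quat(s["tcp_rot"]).as_matrix()
print(s["time"],s["eef_pos"].round(4),"Ftool",(R.T@s["contact_force"]).round(1),"Mtool",(R.T@s["wrist_torque"]).round(2),"q6",s["qpos"][5].round(3),s["opening"],s["finger_force"])
g=ctrl.read_camera("side")["img"].astype(float).mean(2)
for x in(294,298,302):print(x,g[218:232,x].astype(int))
E
python3 st.py
```

```text
8.05 [ 5.162e-01 -4.000e-04  6.870e-02] Ftool [  3.3  -6.5 -19.6] Mtool [1.   0.66 0.06] q6 -0.435 0.13060880170192807 54.406951247201505
294 [106 109 111 107 108 107 108 113 124 117 105 110 113 114]
298 [109 110 109 106 107 108 110 128 126 114 108 110 113 110]
302 [107 106 108 109 108 110 119 117  92  98 108 111 110 111]
```

Emit:
{"name": "send_rows", "arguments": {
  "series": [
    [[0,0,0,0,0,0.15,-1],[0,0,0,0,0,0.15,-1],[0,0,0,0,0,0.15,-1],[0,0,0,0,0,0.15,-1],[0,0,0,0,0,0.15,-1],[0,0,0,0,0,0.15,-1],[0,0,0,0,0,0.15,-1],[0,0,0,0,0,0.15,-1],[0,0,0,0,0,0,-1]]
  ]
}}

```text
time: 9.22
eef_pos: [0.5166, -0.0005, 0.0687]
tcp_rot: [0.954, 0.3, 0.001, 0.001]
contact_force: [-5.9, 1.7, 18.6]
opening: 0.134
finger_force: 53.9
```

```bash
python3 st.py
```

```text
9.225 [ 5.166e-01 -5.000e-04  6.870e-02] Ftool [ -3.8  -4.7 -18.6] Mtool [ 0.9  -0.63  0.11] q6 0.765 0.13430671803428335 53.861892285094655
294 [108 109 108 105 103 106 108 107 126 114 103 110 110 109]
298 [109 111 107 106 106 106 113 123 125 113 110 111 111 113]
302 [108 105 104 105 107 112 121 118  96  97 108 107 109 110]
```

Emit:
{"name": "send_rows", "arguments": {
  "series": [
    [[0,0,0,0,0,0.1,-1],[0,0,0,0,0,0.1,-1],[0,0,0,0,0,0.08,-1],[0,0,0,0,0,0,-1]]
  ]
}}

```text
time: 9.78
eef_pos: [0.5166, -0.0006, 0.0687]
tcp_rot: [0.986, 0.164, 0.001, 0.001]
contact_force: [-6.1, 1.8, 16.9]
opening: 0.133
finger_force: 53.9
```

```bash
python3 st.py|head -1
```

```text
9.775 [ 0.5166 -0.0006  0.0687] Ftool [ -5.2  -3.6 -16.9] Mtool [ 0.62 -0.81  0.06] q6 1.044 0.13254328655464673 53.85324259200786
```

Emit:
{"name": "send_rows", "arguments": {
  "series": [
    [[0,0,0,0,0,0.06,-1],[0,0,0,0,0,0.06,-1],[0,0,0,0,0,0.06,-1],[0,0,0,0,0,0,-1]]
  ]
}}

```text
time: 10.32
eef_pos: [0.5166, -0.0007, 0.0689]
tcp_rot: [0.997, 0.083, 0.0, 0.003]
contact_force: [-5.1, 3.2, 19.4]
opening: 0.135
finger_force: 109.8
```

```bash
python3 st.py|head -1
```

```text
10.325 [ 0.5166 -0.0007  0.0689] Ftool [ -4.5  -3.8 -19.5] Mtool [ 0.85 -0.74 -2.56] q6 1.213 0.13549834503421493 109.8451047249273
```

Emit:
{"name": "send_rows", "arguments": {
  "series": [
    [[0,0,0,0,0,-0.06,-1],[0,0,-0.1,0,0,0,-0.8],[0,0,0,0,0,0,-0.5],[0,0,0,0,0,0,-0.2],[0,0,0,0,0,0,-0.1],[0,0,-1,0,0,0,-0.1],[0,0,-3,0,0,0,-0.1],[0,0,-5,0,0,0,-0.1],[0,0,-5,0,0,0,-0.1],[0,0,0,0,0,0,-0.1]]
  ]
}}

```text
time: 11.62
eef_pos: [0.5174, -0.0005, 0.211]
tcp_rot: [0.994, 0.105, 0.004, 0.002]
contact_force: [0.5, -0.3, 0.4]
opening: 0.452
finger_force: 0.0
```

```bash
python3 st.py; python3 - <<'E'
from h import *
from plant import ctrl
S=ctrl.read_camera("side")["img"];c=ctrl.read_camera("wrist")["img"]
cv2.imwrite("pics/end.png",np.hstack([cv2.resize(S[120:270,150:350],(400,300)),cv2.resize(c,(400,300))])[:,:,::-1])
E
```

```text
11.625 [ 5.174e-01 -5.000e-04  2.110e-01] Ftool [ 0.5  0.5 -0.4] Mtool [-0.03 -0.04 -0.  ] q6 1.163 0.45214891586111944 0.0
294 [114 107 104 102 105 104 107 122 104  62  81 106 108 107]
298 [117 110 104 103 102 109 122 118  80  83 104 106 106 105]
302 [120 117 110 104 105 121 118  79  59  86 105 103 108 106]
```

View pics/end.png

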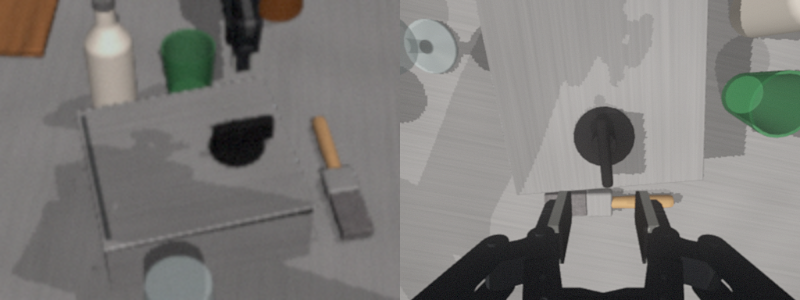

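The last picture shows the lid shut with only a hairline gap. In the wrist view the long lobe runs from about (602,115) to (608,185), square to the front edge. The glasses and the other visible things stand where they were, and the gripper is clear.

```bash
python3 -c "
from plant import ctrl
print(ctrl.sign_off())"
```

```text
the job is handed in; nothing more can be done
None
```

I closed the box and handed the job in at about 12 s of the 54 s limit: the lid stays shut with the gripper clear, the wing knob was turned until it hit its stop, and nothing around it appears to have moved; the hand-in returned no verdict.

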